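Wind down the wing screw of a cheese press

TASK

Get the little cheese press ready: with the fingertips, stroke the wings of its loose screw round and round, clockwise seen from above, until the screw is fully home and its round foot bears on the wooden lid of the white mould. Only push the wings, never pinch them between the fingers, and do not lift or shift the press or disturb the other things on the worktop.

Things in the scene. Friction and masses are not known exactly. Their poses are not given: they have to be found in the camera images.
- screw (a joint): Angle of the wing screw in rad: 0 = fully raised, 10 = fully home (hard stop, foot on the lid). It grows clockwise seen from above; one turn lowers screw and foot together by 10 mm. It turns with a steady light friction of 0.035 N m (1 to 1.5 N at a wing) and stays where it is left. It starts 5 to 8.5 rad short of home.
- screw_top (a point): Point on the upright screw axis level with the top of the wings; 152 mm above the worktop when home, 168 mm when fully raised. The steel screw has two flat upright wings opposite each other, 8 mm thick and 24 mm high (from 24 mm below this point up to it), reaching from the hub out to 39 mm from the axis. The hub is 19 mm across and 8 mm lower than the wings. Beneath is the press's arm, whose top stays 119 mm above the worktop.
- wing_tip (a point): Outer end of one of the two wings, at half its height, 39 mm from the axis and 12 mm below the top of the wings. The other wing's tip lies directly opposite across the axis.
- press: The free-standing red-painted cast press, 3 kg, on rubber feet; origin on the worktop straight below the screw axis, z up, +x towards its column. Base plate 220 mm (x, from -90 to +130 mm) by 170 mm (y), 22 mm high. On it a white mould 83 mm across with a wooden lid whose top is 70 mm up; above it a 30 mm wide arm from the column carries the screw. A push of more than about 12 N on the wings may shift or tip the press.
- column_top (a point): Centre of the top of the press's column, 60 mm from the screw axis along the press's +x, 170 mm above the worktop. The column is 30 mm square, its face 45 mm from the axis, and rises past the wings, so that a finger cannot follow a wing all round; the other sides are open.
- honey_jar: Bystander: glass jar with red lid, 58 mm wide, 86 mm high; origin at its underside. Loose.
- green_mug: Bystander: pale green mug, 81x89 mm, 72 mm high; origin at its underside. Loose.
- spice_jar: Bystander: small spice jar with a dark lid, 44 mm wide, 103 mm high; origin at its underside. Loose.

How it is judged:
By the outcome, as a careful person would: the job done as asked, in the order asked, and still so for the second after the job is handed in, with the robot touching nothing.
It also fails if it takes over 61 s, if anything falls off the work surface, if the arm or the gripper's body presses on something with over 40 N, if the wrist force passes 120 N, or if a joint passes its speed limit or range.

ROBOT

A 7-joint arm with a two-finger parallel gripper is mounted at the origin on a cart in front of the work surface, level with it; the furniture and walls round the work are solid. World frame = base frame: x ahead of the robot, y to its left, z up, the work surface at z = 0. Lengths are in mm, angles in degrees, forces in N, time in s.
With the tool pointing down it reaches from about 400 to 900 mm from the base axis. Payload 5.6 kg.
Tool frame: the origin (TCP) lies midway between the tips of the shut fingers; the grasp point (between the pads) lies manip.grasp_offset behind it (manip.grasp_offset is the distance from the TCP to the grasp point, in mm); z points along the fingers, y is the line along which they close (so a half turn about z gives the same grasp; the last joint's range is limited). The gripper opens to 92 mm and grips with 3 to 60 N. Pads are 20 mm wide; open, the fingers measure 128 mm over their backs; the gripper's body (75 mm by 189 mm) begins 69 mm behind the grasp point.
Start: joints at [-72.365, 26.786, -0.665, 91.828, 0.344, 61.387, -3.226], TCP at [223.415, 610.407, 174.592] pointing down, gripper open.
Joint ranges: [-144.91, 144.91], [-17.63, 115.5], [-89.93, 88.59], [15.96, 139.68], [-74.01, 254.01], [8.47, 105.57], [-167.45, 167.45]. Speed limits (degrees/s): [147.25, 147.25, 180, 180, 180, 180, 180].

INTERFACE

Orientations are given as [roll, pitch, yaw] about the fixed x, y, z axes, in that order (R = Rz(yaw) Ry(pitch) Rx(roll)).
In Python, from workcell import get_state, imaging, manip gives the robot as it stands.
- The arm moves only by the tool jog_arm, never from a script. Its argument "steps" is a list of rows, each a list of 4 numbers: the shift along the tool's x, y, z as a fraction of full scale, then the turn about the tool's z as a fraction of full scale. A call has 1 to 10 rows; each row is the pose to reach, as a shift and turn from the pose commanded when the call began, along the tool's axes at that moment, turning the shorter way round; what a row does not reach only later rows make up. Full scale, the value 1, is 1 m for a shift and 180 degrees for a turn. A row lasts 1/8 s, in which the tool goes at most 62.5 mm and 10.7 degrees, less where a joint would pass 70% of its speed; a pose out of reach is approached as far as the arm can. A call with a number of a shift or a turn outside -1 to 1 is refused whole. A call with a gripper value outside its range is refused whole. "grip" is the opening, from 0 (shut) to 1 (fully open), set as the call begins (left out, the last holds). The fingers move at their own pace and stop on an object; "grip_force" is the grip in N (left out, the last holds). Time passes only in rows, so rows that repeat a pose let the fingers close. It gives the time, the measured TCP pose, the force, the opening and the grip force at its end, in the units of the state.
- get_state(): the state, without advancing time (a new reading comes with each control period).
- imaging.capture(name): name is "scene" or "top" or "wrist"; returns the picture (384x512x3 uint8, red, green, blue); there is no depth.
- imaging.get_calibration(name): a dict with "fx", "fy", "cx", "cy" (pixels), "distortion" ([k1, k2, p1, p2, k3] as OpenCV has them; the pictures are not rectified), "origin" and "attitude" of the camera in the world; the wrist camera has in their place "mount" (4x4, takes a point from camera to tool coordinates, whose origin is the TCP and whose axes are the flange's). Camera axes: x right, y down, z forward; pixel columns grow to the right and rows downward; lengths in mm; the calibration is good to about 2 mm. A picture is of the moment at which its call begins: read the wrist's pose just before it. get_calibration takes no time and is no camera call.
- manip.finish_job(): hands the job in; it is judged then, once.
The state is a dict: "clock": time; "qpos": joint angles; "qvel": joint speeds; "effort": joint torques, N m; "tcp_pos": TCP position; "ee_rot": TCP orientation; "ft_force": force on the tool from outside, world axes, zero at the start; "moment": the same for the moment, N m; "grip_width": opening from 0.0 (shut) to 1.0 (fully open); "grip_force": force on a finger pad.
Only numpy, scipy, OpenCV 4.12 (cv2) and the standard library are available. Lean on these libraries where they do the work, as an engineer would, in place of code of your own. Each camera call takes 0.05 s, during which the arm holds its last target. There are 200 camera calls.

## Working session

There is one attempt and no reset: what is moved stays moved. The work goes in short steps, Python scripts to look and compute and a tool call to move; the robot and the scene stay as the last step left them, time stands still between calls to the robot, and variables do not carry over. Pictures are saved under pics/ and viewed, at most 10 in all, crops included, and the job is handed in when it is done.

Besides the shell and the picture viewer there is one more tool, called after ">>>" as name(argument=value, ...) on one line, values as JSON. jog_arm: Moves the arm, as the interface text tells. Its arguments: {"type":"object","properties":{"steps":{"type":"array"},"grip":{"type":"number"},"grip_force":{"type":"number"}},"required":["steps"]}

```bash
mkdir -p pics; ls; python3 - <<'E'
from workcell import get_state, imaging, manip
import cv2
s=get_state();print(s['clock'],s['tcp_pos'],s['ee_rot'],s['ft_force'],s['grip_width'],manip.grasp_offset)
for n in ('scene','top'):
    im=imaging.capture(n);cv2.imwrite(f'pics/{n}0.png',im[:,:,::-1])
    print(n,imaging.get_calibration(n))
print(imaging.get_calibration('wrist'))
a=cv2.imread('pics/scene0.png');b=cv2.imread('pics/top0.png')
E
```

```text
pics
0.0 [223.24656205 609.7793144  173.64490227] [-1.79901461e+02  8.43220957e-03  1.59896868e+02] [ 0.10410565 -0.11269083 -0.68370956] 1.0019764325819918 18.700000000000003
scene {'fx': 469.67202176264266, 'fy': 469.67202176264266, 'cx': 250.385881273776, 'cy': 192.03178881992682, 'distortion': array([-0.08265232,  0.        ,  0.        ,  0.        ,  0.        ]), 'origin': array([  32.5975258 , -785.00785548,  875.14569111]), 'attitude': array([-123.58080228,   -1.35747207,  -28.02286335])}
top {'fx': 406.2282329827257, 'fy': 406.2282329827257, 'cx': 254.77224003610553, 'cy': 193.9852120186464, 'distortion': array([-0.04504638,  0.        ,  0.        ,  0.        ,  0.        ]), 'origin': array([ 485.66787367,  222.76019067, 1032.23488501]), 'attitude': array([-172.92585102,    0.36527264,  -90.70380333])}
{'fx': 286.71702213497247, 'fy': 286.71702213497247, 'cx': 255.5336311710573, 'cy': 188.53916709436965, 'distortion': array([0.00320981, 0.        , 0.        , 0.        , 0.        ]), 'mount': array([[ 6.69040382e-04, -9.59614783e-01, -2.81316584e-01,
         7.94530595e+01],
       [ 9.99999713e-01,  5.41762479e-04,  5.30210143e-04,
         5.48268419e-01],
       [-3.56390721e-04, -2.81316858e-01,  9.59614870e-01,
        -2.09131184e+02],
       [ 0.00000000e+00,  0.00000000e+00,  0.00000000e+00,
         1.00000000e+00]])}
```

View pics/scene0.png

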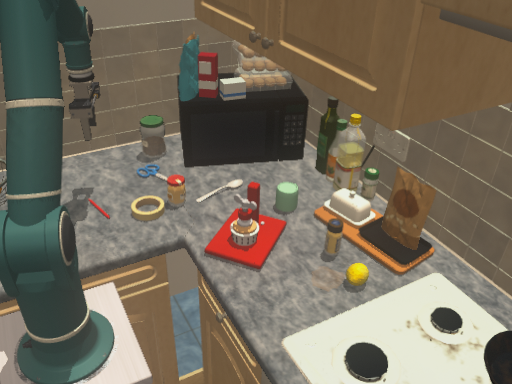

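View pics/top0.png

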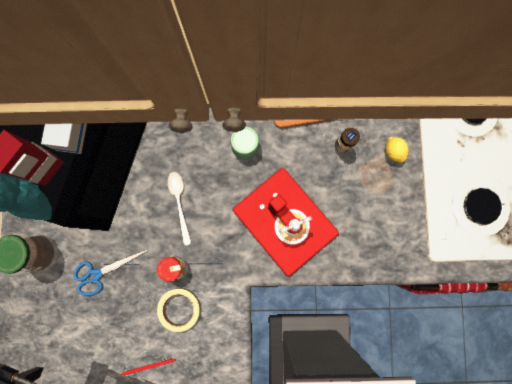

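The scene shows the red press with its mould at about (245,230) and the column at (254,200). In the top view, the screw is at about (293,226), the column top at (278,204), the mug at (245,142), the spice jar at (348,140) and the honey jar at (170,269). I'll zoom in on both views.

```bash
cat > h.py <<'E'
import numpy as np, cv2
from scipy.spatial.transform import Rotation as R
from workcell import get_state, imaging, manip
def cam(name,pose=None):
    c=imaging.get_calibration(name)
    K=np.array([[c['fx'],0,c['cx']],[0,c['fy'],c['cy']],[0,0,1]]);d=np.array(c['distortion'])
    if name=='wrist':
        s=pose or get_state();M=np.array(c['mount']);Rt=R.from_euler('xyz',s['ee_rot'],degrees=True).as_matrix()
        return K,d,Rt@M[:3,:3],Rt@M[:3,3]+s['tcp_pos']
    return K,d,R.from_euler('xyz',c['attitude'],degrees=True).as_matrix(),np.array(c['origin'])
def ray(c,p):
    K,d,Rc,o=c;u=cv2.undistortPoints(np.array([[p]],float),K,d)[0,0]
    v=Rc@np.r_[u,1];return o,v/np.linalg.norm(v)
def atz(c,p,z):
    o,v=ray(c,p);return o+v*(z-o[2])/v[2]
def tri(*cp):
    A=np.zeros((3,3));b=np.zeros(3)
    for c,p in cp:
        o,v=ray(c,p);P=np.eye(3)-np.outer(v,v);A+=P;b+=P@o
    return np.linalg.solve(A,b)
def proj(c,X):
    K,d,Rc,o=c;X=np.atleast_2d(X)
    return cv2.projectPoints(((X-o)@Rc).reshape(-1,1,3),np.zeros(3),np.zeros(3),K,d)[0][:,0]
E
python3 - <<'E'
import cv2,numpy as np
a=cv2.imread('pics/scene0.png')[175:270,200:300];b=cv2.imread('pics/top0.png')[165:280,230:345]
a=cv2.resize(a,(400,380),interpolation=cv2.INTER_CUBIC);b=cv2.resize(b,(380,380),interpolation=cv2.INTER_CUBIC)
cv2.imwrite('pics/z0.png',np.hstack([a,b]))
E
```

```text
(no output)
```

View pics/z0.png

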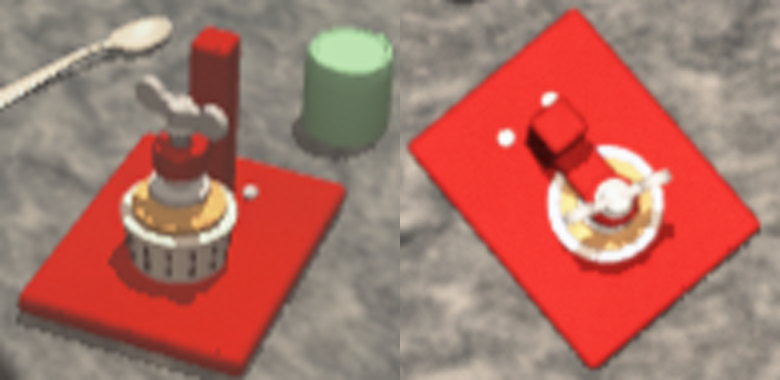

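```bash
python3 - <<'E'
from h import *
S=cam('scene');T=cam('top')
s=lambda x,y:(S,(200+x/4,175+y/4)); t=lambda x,y:(T,(230+(x-400)/3.304,165+y/3.304))
np.set_printoptions(precision=1,suppress=True)
print('hub',tri(s(182,105),t(614,198)),'col',tri(s(216,42),t(558,127)))
print('tipR?',tri(s(150,90),t(566,216)),tri(s(212,120),t(668,178)),tri(s(150,90),t(668,178)),tri(s(212,120),t(566,216)))
print('hub z157',atz(T,t(614,198)[1],155),atz(S,s(182,105)[1],155))
print('col170',atz(T,t(558,127)[1],170),atz(S,s(216,42)[1],170))
for p in [(574,8),(759,228),(594,368),(408,147)]: print('base',atz(T,t(*p)[1],22))
for z in (150,160):print(z,atz(T,t(668,178)[1],z),atz(T,t(566,216)[1],z))
for n,p in dict(mug=(245,142),spice=(348,138),honey=(170,269)).items(): print(n,atz(T,p,80))
E
```

```text
hub [527.9 140.3 148. ] col [573.6 177.2 164.6]
tipR? [517.8 171.4 144.3] [536.9 106.8 154.3] [517.5 118.  180.4] [537.3 160.2 119.1]
hub z157 [526.3 141.6 155. ] [524.5 130.9 155. ]
col170 [571.8 178.  170. ] [570.9 169.5 170. ]
base [677.8 156.4  22. ]
base [508.5  21.   22. ]
base [406.8 147.1  22. ]
base [572.8 283.9  22. ]
150 [539.1 105.3 150. ] [515.1 172.9 150. ]
160 [538.5 106.7 160. ] [514.8 173.4 160. ]
mug [730.1 249.3  80. ]
spice [736.8   1.3  80. ]
honey [431.1 426.2  80. ]
```

>>> jog_arm(steps=[[0,0,-0.05,0],[-0.05,-0.04,-0.05,0],[-0.446,-0.337,-0.05,0],[-0.446,-0.337,-0.05,0],[-0.446,-0.337,-0.05,0],[-0.446,-0.337,-0.05,0],[-0.446,-0.337,-0.05,0],[-0.446,-0.337,-0.05,0],[-0.446,-0.337,-0.05,0],[-0.446,-0.337,-0.05,0]])

```text
clock: 1.35
tcp_pos: [527.1, 138.6, 224.5]
ee_rot: [180.0, -0.0, 159.9]
ft_force: [0.9, 0.7, -0.1]
grip_width: 1.004
grip_force: 0.0
```

>>> jog_arm(steps=[[0,0,0,0],[0,0,0,0],[0,0,0,0],[0,0,0,0]], grip=0.36)

```text
clock: 1.85
tcp_pos: [525.8, 142.0, 224.6]
ee_rot: [180.0, -0.0, 160.0]
ft_force: [0.3, 0.8, 0.4]
grip_width: 0.589
grip_force: 0.0
```

```bash
python3 - <<'E'
from h import *
np.set_printoptions(precision=2,suppress=True)
s=get_state();im=imaging.capture('wrist');cv2.imwrite('pics/w1.png',im[:,:,::-1])
print(s)
W=cam('wrist',s)
print(proj(W,[[526.5,139.8,160],[572,177,170]]))
import pickle;pickle.dump(s,open('w1.pkl','wb'))
E
```

```text
{'clock': 1.85, 'qpos': array([-31.9 ,  13.58,  15.74, 104.43,  -4.14,  62.55,  55.37]), 'qvel': array([ 0.26, -0.12,  0.4 , -0.08, -0.06, -0.05, -0.01]), 'effort': array([  0.08, -37.76,   1.8 , -24.52,  -0.02,   0.07,  -0.  ]), 'tcp_pos': array([525.82, 142.05, 224.59]), 'ee_rot': array([179.99,  -0.02, 160.04]), 'ft_force': array([0.31, 0.77, 0.43]), 'moment': array([ 0.03, -0.02,  0.03]), 'grip_force': 0.0, 'grip_width': 0.5890794547803487}
[[252.93 189.15]
 [303.83 221.12]]
```

View pics/w1.png

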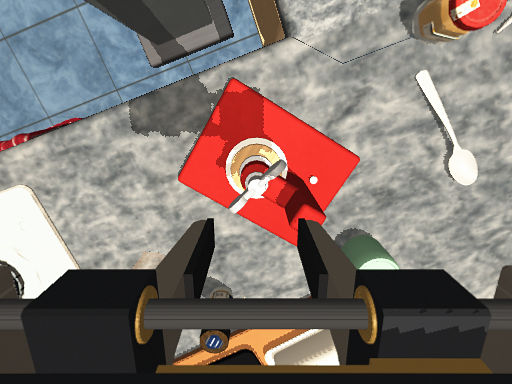

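The wrist view shows the hub at about (258,187), the wing tips at (234,210) and (285,165), and the column top around (310,217). The fingers taper towards their tips.

```bash
python3 - <<'E'
from h import *
import pickle
np.set_printoptions(precision=1,suppress=True)
s=pickle.load(open('w1.pkl','rb'));W=cam('wrist',s);T=cam('top');S=cam('scene')
print('tri hub',tri((W,(258,187)),(T,(294.8,224.9)),(S,(245.5,201.3))),tri((W,(258,187)),(T,(294.8,224.9))))
for z in (150,155,160):
    a,b,c=[atz(W,p,z) for p in((234,210),(285,165),(258,187))];d=b-a
    print(z,a,b,c,(a+b)/2,np.linalg.norm(d),np.degrees(np.arctan2(d[1],d[0])))
im=cv2.imread('pics/w1.png')[130:250,180:340];cv2.imwrite('pics/w1z.png',cv2.resize(im,(800,600),interpolation=cv2.INTER_CUBIC))
E
```

```text
tri hub [528.8 142.1 146.7] [526.  143.7 160.7]
150 [544.  112.1 150. ] [516.4 177.8 150. ] [528.9 144.4 150. ] [530.2 144.9 150. ] 71.22097391718071 112.74145932320558
155 [542.3 113.1 155. ] [515.3 177.6 155. ] [527.5 144.9 155. ] [528.8 145.4 155. ] 69.9659463082709 112.74145932320553
160 [540.7 114.1 160. ] [514.1 177.5 160. ] [526.1 145.3 160. ] [527.4 145.8 160. ] 68.71091869936114 112.74145932320556
```

View pics/w1z.png

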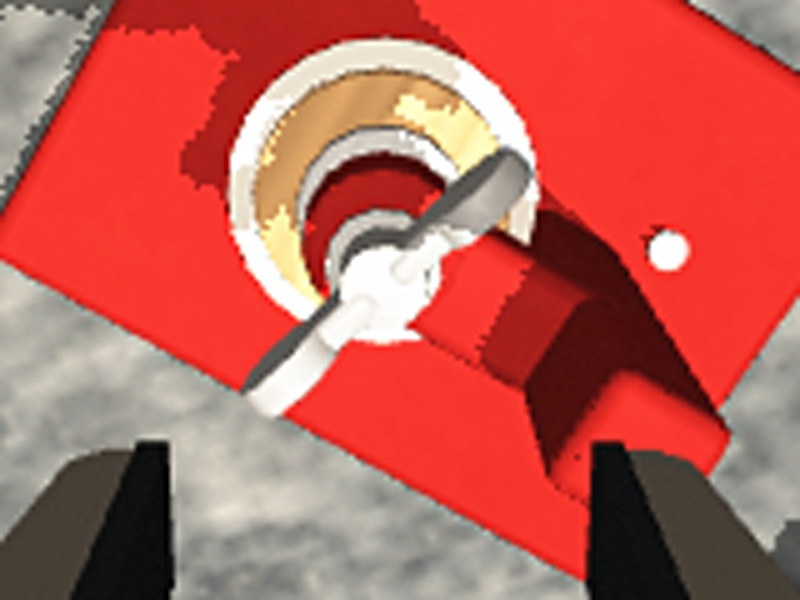

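>>> jog_arm(steps=[[-0.001,0.0015,0,-0.5556],[-0.001,0.0015,0,-0.5556],[-0.001,0.0015,0,-0.5556],[-0.001,0.0015,0,-0.5556],[-0.001,0.0015,0,-0.5556],[-0.001,0.0015,0,-0.5556],[-0.001,0.0015,0,-0.5556],[-0.001,0.0015,0,-0.5556],[-0.001,0.0015,0,-0.5556],[-0.001,0.0015,0,-0.5556]])

```text
clock: 3.15
tcp_pos: [527.6, 142.3, 224.7]
ee_rot: [-180.0, 0.0, -99.9]
ft_force: [-0.1, 0.5, 1.0]
grip_width: 0.359
grip_force: 0.0
```

>>> jog_arm(steps=[[0,0,0,0],[0,0,0.02,0],[0,0,0.04,0],[0,0,0.04,0]])

```text
clock: 3.65
tcp_pos: [526.6, 141.6, 183.3]
ee_rot: [179.8, -0.1, -100.1]
ft_force: [0.3, 0.4, 0.0]
grip_width: 0.359
grip_force: 0.0
```

```bash
python3 - <<'E'
from h import *
np.set_printoptions(precision=2,suppress=True)
s=get_state();im=imaging.capture('wrist');cv2.imwrite('pics/w2.png',im[:,:,::-1]);im=imaging.capture('top')[165:280,230:345,::-1]
w=cv2.imread('pics/w2.png')[60:260,150:370]
cv2.imwrite('pics/w2z.png',np.hstack([cv2.resize(w,(440,400),interpolation=cv2.INTER_CUBIC),cv2.resize(im,(360,400),interpolation=cv2.INTER_CUBIC)]))
for k in('clock','qpos','tcp_pos','ee_rot','ft_force','moment','grip_width'):print(k,s[k])
E
```

```text
clock 3.65
qpos [-20.19  16.23   1.95 106.11  -0.64  57.85 151.9 ]
tcp_pos [526.64 141.64 183.33]
ee_rot [ 179.84   -0.09 -100.12]
ft_force [0.3  0.35 0.01]
moment [0.06 0.08 0.04]
grip_width 0.35857545625030096
```

View pics/w2z.png

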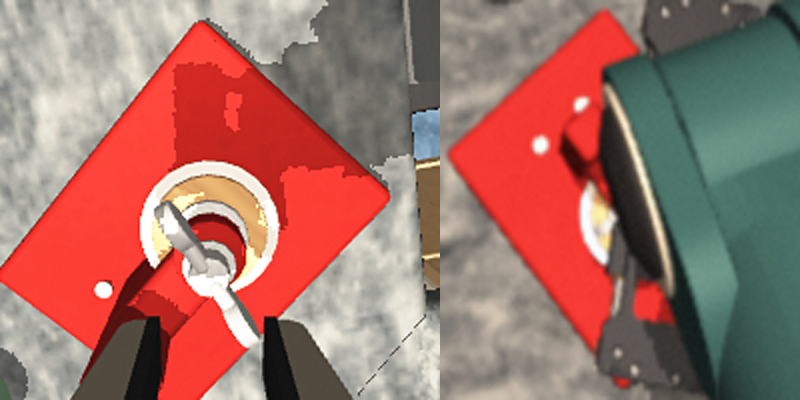

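```bash
python3 - <<'E'
from h import *
import pickle
np.set_printoptions(precision=1,suppress=True)
W=cam('wrist')
s1=pickle.load(open('w1.pkl','rb'));W1=cam('wrist',s1)
for z in (148,153,158):
    a,b,c=[atz(W,p,z) for p in((237,164),(277,231),(256,200))];d=b-a
    print(z,c,(a+b)/2,np.linalg.norm(d),np.degrees(np.arctan2(d[1],d[0])),atz(W1,(257.6,188),z))
print(tri((W,(256,200)),(W1,(257.6,188))), proj(W,[get_state()['tcp_pos']]))
E
```

```text
148 [528.5 146.  148. ] [526.8 145.  148. ] 73.27454031031034 109.58173008198241 [530.5 142.5 148. ]
153 [528.2 144.4 153. ] [526.5 143.4 153. ] 71.78653954317379 109.58173008198237 [529.1 143.  153. ]
158 [527.9 142.7 158. ] [526.3 141.8 158. ] 70.29853877603722 109.58173008198231 [527.7 143.4 158. ]
[528.1 143.3 156.5] [[255.6 210.3]]
```

>>> jog_arm(steps=[[-0.001,0,0.015,0],[-0.001,0,0.03,0],[-0.001,0,0.04,0],[-0.001,0,0.051,0],[-0.001,0,0.051,0]])

```text
clock: 4.38
tcp_pos: [527.3, 142.5, 132.5]
ee_rot: [179.9, -0.1, -100.1]
ft_force: [0.3, 0.8, -0.4]
grip_width: 0.356
grip_force: 0.0
```

>>> jog_arm(steps=[[0,0,0,0.04],[0,0,0,0.08],[0,0,0,0.12],[0,0,0,0.16],[0,0,0,0.2]])

```text
clock: 5.0
tcp_pos: [528.4, 142.8, 134.1]
ee_rot: [-180.0, 0.1, -136.3]
ft_force: [-0.3, -0.2, -0.8]
grip_width: 0.361
grip_force: 0.0
```

```bash
cat >st.py <<'E'
from h import *
np.set_printoptions(precision=2,suppress=True)
s=get_state()
for k in('clock','qpos','tcp_pos','ee_rot','ft_force','moment','effort','grip_width'):print(k,s[k])
E
python3 st.py
```

```text
clock 5.0
qpos [-25.84  19.51   8.81 109.09  -3.75  51.62 118.46]
tcp_pos [528.44 142.84 134.08]
ee_rot [-179.98    0.05 -136.33]
ft_force [-0.32 -0.22 -0.83]
moment [0.07 0.01 0.03]
effort [  0.83 -41.85   0.96 -21.76   0.13   0.06   0.97]
grip_width 0.36069949536695545
```

>>> jog_arm(steps=[[0,0,0,0.05],[0,0,0,0.1],[0,0,0,0.15],[0,0,0,0.2],[0,0,0,0.25],[0,0,0,0.3],[0,0,0,0.35],[0,0,0,0.4]])

```text
clock: 6.0
tcp_pos: [528.4, 142.9, 134.1]
ee_rot: [180.0, 0.0, 151.6]
ft_force: [0.2, -0.5, 1.5]
grip_width: 0.364
grip_force: 0.0
```

```bash
python3 st.py; python3 - <<'E'
from h import *
w=imaging.capture('wrist')[60:260,150:370,::-1]
cv2.imwrite('pics/w3z.png',cv2.resize(w,(660,600),interpolation=cv2.INTER_CUBIC))
E
```

```text
clock 6.0
qpos [-37.51  20.16  23.23 109.85  -9.97  51.88  52.23]
tcp_pos [528.41 142.89 134.06]
ee_rot [179.95   0.03 151.61]
ft_force [ 0.16 -0.5   1.52]
moment [ 0.01  0.07 -0.02]
effort [  1.07 -40.45   2.97 -21.57   0.1    0.05   1.2 ]
grip_width 0.36351543249224766
```

View pics/w3z.png

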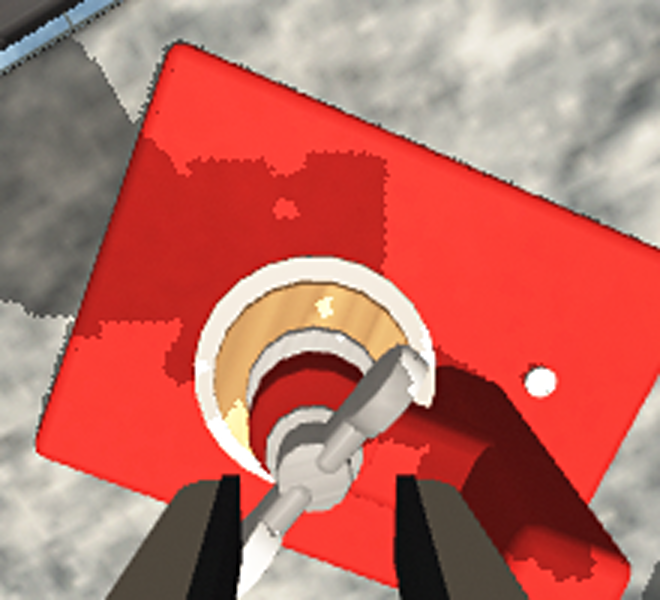

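The wrist view shows the wings still at about 114° in the world frame, tips near crop pixels (410,370) and (250,580), so the screw has not turned. The fingertips seem to have passed above the wings. I'll check from the side with the scene camera.

```bash
python3 - <<'E'
from h import *
im=imaging.capture('scene')[:,:,::-1];cv2.imwrite('pics/s4.png',im)
S=cam('scene');s=get_state();t=np.array(s['tcp_pos'])
print(proj(S,[t,t+[0,0,40],[528,143,160],[528,143,136]]))
c=im[110:260,170:330]
cv2.imwrite('pics/s4z.png',cv2.resize(c,(640,600),interpolation=cv2.INTER_CUBIC))
E
```

```text
[[244.59132348 204.96793949]
 [244.84161566 192.81818356]
 [244.61750791 197.12743443]
 [244.46957321 204.37935937]]
```

View pics/s4z.png

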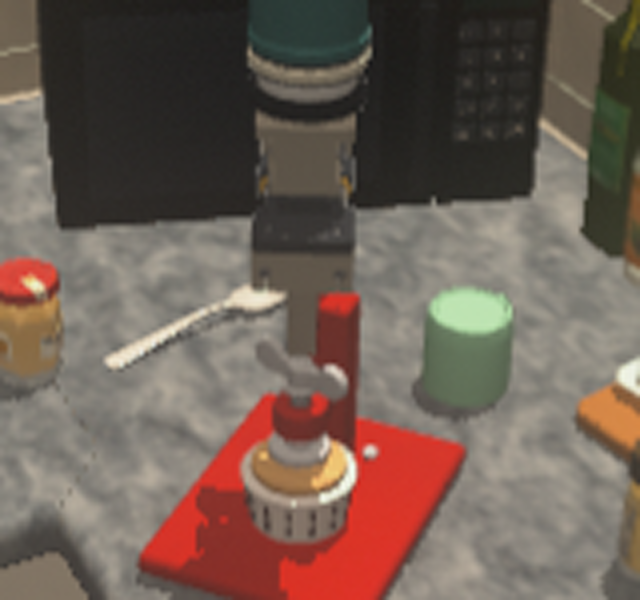

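The side view shows the finger, near crop pixel (300,350), ending just above and behind the wings. The tips therefore sit about 40 mm above the nominal TCP, so I'll turn back and go lower.

>>> jog_arm(steps=[[0,0,0,-0.59],[0,0,0,-0.59],[0,0,0,-0.59],[0,0,0,-0.59],[0,0,0,-0.59],[0,0,0,-0.59],[0,0,0,-0.59],[0,0,0,-0.59],[0,0,0,-0.59],[0,0,0,-0.59]])

```text
clock: 7.35
tcp_pos: [528.3, 142.7, 133.9]
ee_rot: [-180.0, 0.0, -101.4]
ft_force: [0.1, -0.7, -0.5]
grip_width: 0.36
grip_force: 0.0
```

>>> jog_arm(steps=[[0,0,0.005,0],[0,0,0.01,0],[0,0,0.015,0],[0,0,0.02,0],[0,0,0.02,0]])

```text
clock: 7.98
tcp_pos: [527.7, 142.7, 113.0]
ee_rot: [180.0, -0.0, -101.9]
ft_force: [-0.1, -0.8, -0.7]
grip_width: 0.365
grip_force: 0.0
```

```bash
python3 st.py
```

```text
clock 7.975
qpos [-20.22  21.13   1.93 109.69  -0.92  49.25 150.29]
tcp_pos [527.67 142.67 113.04]
ee_rot [ 179.95   -0.03 -101.9 ]
ft_force [-0.1  -0.79 -0.7 ]
moment [0.11 0.11 0.04]
effort [ -0.   -42.87   0.48 -20.91   0.06  -0.01  -0.  ]
grip_width 0.36548917766242683
```

>>> jog_arm(steps=[[0,0,0.004,0],[0,0,0.008,0],[0,0,0.012,0],[0,0,0.016,0],[0,0,0.016,0]])

```text
clock: 8.6
tcp_pos: [527.8, 142.6, 97.2]
ee_rot: [180.0, -0.0, -101.9]
ft_force: [0.9, -0.4, 0.4]
grip_width: 0.362
grip_force: 0.0
```

```bash
python3 st.py; python3 - <<'E'
from h import *
w=imaging.capture('wrist')[90:270,150:370,::-1]
s=imaging.capture('scene')[140:240,200:300,::-1]
cv2.imwrite('pics/w5.png',np.hstack([cv2.resize(w,(480,392),interpolation=cv2.INTER_CUBIC),cv2.resize(s,(320,392),interpolation=cv2.INTER_CUBIC)]))
E
```

```text
clock 8.6
qpos [-20.15  22.36   1.87 110.35  -0.97  47.34 150.35]
tcp_pos [527.76 142.62  97.21]
ee_rot [ 179.97   -0.02 -101.89]
ft_force [ 0.86 -0.36  0.38]
moment [ 0.06  0.11 -0.03]
effort [ -0.01 -43.53   0.49 -20.33   0.06  -0.     0.  ]
grip_width 0.36183429398619965
```

View pics/w5.png

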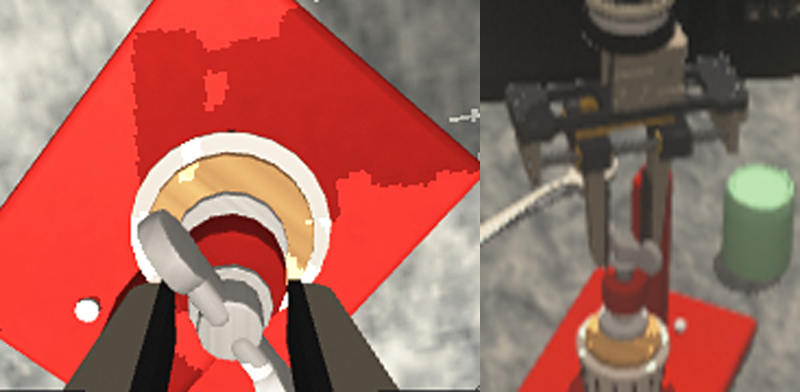

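```bash
python3 - <<'E'
from h import *
np.set_printoptions(precision=1,suppress=True)
S=cam('scene');W=cam('wrist');s=get_state();t=np.array(s['tcp_pos']);a=np.radians(s['ee_rot'][2])
x=np.array([np.cos(a),np.sin(a),0]);y=np.array([np.sin(a),-np.cos(a),0])
print('seen scene tip',(200+120/3.2,140+262/3.92),'wrist tips',(150+170*220/480,90+285*180/392),(150+290*220/480,90+285*180/392))
for dz in (0,20,40):
  for sg in (1,-1):
    P=t+[0,0,dz]+sg*y*17; Q=t+[0,0,dz]+sg*y*25
    print(dz,sg,'scene',proj(S,[Q])[0],'wrist near/mid/far',proj(W,[P+x*10,P,P-x*10]).ravel())
E
```

```text
seen scene tip (237.5, 206.83673469387753) wrist tips (227.91666666666669, 220.8673469387755) (282.91666666666663, 220.8673469387755)
0 1 scene [235.6 217. ] wrist near/mid/far [277.8 198.  277.5 210.3 277.2 222.2]
0 -1 scene [252.9 214.4] wrist near/mid/far [233.5 198.  233.8 210.2 234.  222.2]
20 1 scene [235.7 211.2] wrist near/mid/far [279.9 207.  279.5 220.2 279.2 233.1]
20 -1 scene [253.1 208.6] wrist near/mid/far [231.3 206.9 231.7 220.2 232.  233.1]
40 1 scene [235.7 205.2] wrist near/mid/far [282.4 217.8 282.  232.3 281.6 246.3]
40 -1 scene [253.3 202.7] wrist near/mid/far [228.8 217.7 229.2 232.2 229.5 246.3]
```

>>> jog_arm(steps=[[0,0,0,0.04],[0,0,0,0.08],[0,0,0,0.12],[0,0,0,0.16],[0,0,0,0.2],[0,0,0,0.24],[0,0,0,0.28],[0,0,0,0.32],[0,0,0,0.36]])

```text
clock: 9.82
tcp_pos: [528.2, 142.6, 97.6]
ee_rot: [-180.0, 0.0, -166.9]
ft_force: [0.5, -0.8, -1.8]
grip_width: 0.356
grip_force: 1.0
```

```bash
python3 st.py; cat >ring.py <<'E'
from h import *
# mean saturation at wing-top level on radii 26..36 against world angle: wings are grey (low)
def ring(n,z,st=None):
    im=imaging.capture(n);hsv=cv2.cvtColor(im,cv2.COLOR_RGB2HSV);C=cam(n,st);out=[]
    for a in range(0,360,10):
        r=np.arange(20,38,2);th=np.radians(a)
        p=proj(C,np.c_[528+r*np.cos(th),143+r*np.sin(th),0*r+z]).round().astype(int)
        out.append('%d:%d/%d'%(a,hsv[p[:,1],p[:,0],1].mean(),hsv[p[:,1],p[:,0],2].mean()))
    print(n,' '.join(out));return im
if __name__=='__main__':
    s=get_state();im=ring('wrist',158,s);cv2.imwrite('pics/r_%d.png'%(s['clock']*100),im[:,:,::-1])
E
python3 ring.py
```

```text
clock 9.825
qpos [-31.65  22.58  16.12 111.11  -8.31  47.4   92.01]
tcp_pos [528.17 142.6   97.61]
ee_rot [-179.99    0.02 -166.92]
ft_force [ 0.54 -0.81 -1.77]
moment [ 0.02 -0.14  0.03]
effort [  0.7  -43.42   2.13 -20.48   0.02   0.24   0.9 ]
grip_width 0.35614658358893225
wrist 0:183/227 10:180/214 20:170/210 30:189/104 40:210/90 50:171/83 60:12/102 70:22/45 80:33/45 90:42/57 100:45/63 110:80/98 120:94/116 130:95/123 140:106/134 150:62/184 160:115/224 170:127/181 180:149/152 190:155/158 200:147/160 210:143/152 220:43/147 230:22/122 240:22/185 250:113/142 260:93/123 270:73/109 280:41/79 290:46/61 300:37/52 310:31/38 320:50/59 330:105/123 340:142/224 350:184/238
```

>>> jog_arm(steps=[[0,0,0,0.04],[0,0,0,0.08],[0,0,0,0.12],[0,0,0,0.16],[0,0,0,0.19],[0,0,0,0.22]])

```text
clock: 10.62
tcp_pos: [528.3, 142.4, 97.6]
ee_rot: [-180.0, 0.0, 153.6]
ft_force: [0.4, -0.9, -1.9]
grip_width: 0.361
grip_force: 1.0
```

>>> jog_arm(steps=[[0,0,0,0.03],[0,0,0,0.06],[0,0,0,0.09],[0,0,0,0.12]])

```text
clock: 11.12
tcp_pos: [528.2, 142.3, 97.6]
ee_rot: [-180.0, 0.0, 132.0]
ft_force: [0.7, -1.7, -1.2]
grip_width: 0.355
grip_force: 1.0
```

```bash
python3 st.py; python3 ring.py
```

```text
clock 11.125
qpos [-42.67  24.04  30.16 111.81 -15.89  48.2   38.06]
tcp_pos [528.15 142.28  97.62]
ee_rot [-179.99    0.03  132.04]
ft_force [ 0.75 -1.67 -1.16]
moment [-0.26 -0.08  0.05]
effort [  0.07 -41.87   4.4  -20.35  -0.23   0.18   0.65]
grip_width 0.35542099538584293
wrist 0:15/89 10:23/41 20:32/47 30:41/62 40:47/68 50:82/89 60:100/106 70:97/105 80:125/115 90:176/151 100:211/166 110:176/174 120:147/167 130:148/184 140:147/178 150:126/160 160:43/124 170:22/155 180:20/200 190:109/141 200:92/125 210:81/109 220:63/87 230:45/62 240:37/55 250:31/40 260:21/57 270:22/99 280:15/200 290:16/218 300:17/193 310:14/178 320:13/175 330:11/181 340:12/188 350:12/147
```

>>> jog_arm(steps=[[0,0,0,0.03],[0,0,0,0.06],[0,0,0,0.1],[0,0,0,0.14],[0,0,0,0.18],[0,0,0,0.22],[0,0,0,0.26],[0,0,0,0.3],[0,0,0,0.34],[0,0,0,0.38]])

```text
clock: 12.42
tcp_pos: [527.8, 142.7, 97.5]
ee_rot: [-180.0, 0.0, 63.7]
ft_force: [-0.3, -0.3, -1.1]
grip_width: 0.36
grip_force: 1.0
```

>>> jog_arm(steps=[[0,0,0,0.04],[0,0,0,0.08],[0,0,0,0.12],[0,0,0,0.16],[0,0,0,0.2],[0,0,0,0.24],[0,0,0,0.28]])

```text
clock: 13.3
tcp_pos: [528.3, 142.9, 97.6]
ee_rot: [-180.0, -0.0, 13.3]
ft_force: [0.8, -0.1, -2.3]
grip_width: 0.358
grip_force: 1.0
```

```bash
python3 st.py; python3 ring.py
```

```text
clock 13.3
qpos [-63.14  33.49  59.63 112.89 -35.84  54.43 -62.19]
tcp_pos [528.28 142.89  97.58]
ee_rot [-180.     -0.03   13.27]
ft_force [ 0.81 -0.06 -2.3 ]
moment [-0.11 -0.02  0.05]
effort [  0.32 -39.79  11.61 -18.49   0.1    0.2    0.82]
grip_width 0.35797883567111427
wrist 0:143/188 10:144/219 20:143/220 30:157/174 40:30/116 50:9/241 60:17/242 70:101/101 80:102/89 90:40/62 100:45/67 110:42/50 120:43/44 130:34/31 140:61/59 150:108/125 160:46/135 170:19/122 180:15/75 190:14/79 200:16/76 210:17/89 220:18/100 230:19/76 240:19/61 250:28/30 260:35/38 270:42/50 280:47/60 290:42/72 300:97/89 310:102/98 320:118/106 330:61/183 340:146/223 350:123/214
```

>>> jog_arm(steps=[[0,0,0,-0.04],[0,0,-0.046,-0.04],[0,0,-0.046,-0.1],[0,0,-0.046,-0.16],[0,0,-0.046,-0.22],[0,0,-0.046,-0.28],[0,0,-0.046,-0.34],[0,0,-0.046,-0.4],[0,0,-0.046,-0.45],[0,0,-0.046,-0.5]])

```text
clock: 14.6
tcp_pos: [528.1, 142.9, 143.9]
ee_rot: [180.0, -0.0, 103.9]
ft_force: [-0.1, -0.2, 0.3]
grip_width: 0.361
grip_force: 0.0
```

>>> jog_arm(steps=[[0,0,0,-0.06],[0,0,0,-0.12],[0,0,0,-0.18],[0,0,0,-0.24],[0,0,0,-0.3],[0,0,0,-0.36],[0,0,0,-0.42],[0,0,0,-0.48],[0,0,0,-0.54],[0,0,0,-0.545]])

```text
clock: 15.85
tcp_pos: [528.2, 142.7, 143.9]
ee_rot: [180.0, 0.0, -158.5]
ft_force: [-0.0, 0.4, -0.8]
grip_width: 0.357
grip_force: 0.0
```

```bash
python3 st.py; python3 ring.py
```

```text
clock 15.85
qpos [-34.55  19.13  19.48 109.18  -7.9   52.94 100.24]
tcp_pos [528.17 142.72 143.93]
ee_rot [ 179.98    0.04 -158.47]
ft_force [-0.03  0.37 -0.76]
moment [ 0.05 -0.02  0.04]
effort [ -0.05 -40.3    2.82 -21.92   0.06   0.07   0.35]
grip_width 0.35692644078460606
wrist 0:204/249 10:204/249 20:206/240 30:212/112 40:211/118 50:211/117 60:4/173 70:9/106 80:24/44 90:53/52 100:42/58 110:202/214 120:203/250 130:203/251 140:117/250 150:62/250 160:84/248 170:98/252 180:105/184 190:126/195 200:148/176 210:121/161 220:77/124 230:21/144 240:21/188 250:62/242 260:81/253 270:163/252 280:202/251 290:202/251 300:58/76 310:59/76 320:77/61 330:79/84 340:135/146 350:204/250
```

>>> jog_arm(steps=[[0,0,0,-0.03],[0,0,0.015,-0.03],[0,0,0.03,-0.03],[0,0,0.04,-0.03],[0,0,0.05,-0.03],[0,0,0.05,-0.03]])

```text
clock: 16.65
tcp_pos: [527.4, 142.5, 92.6]
ee_rot: [180.0, -0.1, -153.2]
ft_force: [-0.0, -0.5, -0.2]
grip_width: 0.356
grip_force: 0.0
```

>>> jog_arm(steps=[[0,0,0,0.04],[0,0,0,0.08],[0,0,0,0.12],[0,0,0,0.15],[0,0,0,0.18],[0,0,0,0.21],[0,0,0,0.21]])

```text
clock: 17.52
tcp_pos: [528.5, 142.7, 93.9]
ee_rot: [180.0, 0.1, 169.1]
ft_force: [0.4, -0.2, -0.3]
grip_width: 0.356
grip_force: 0.3
```

```bash
python3 st.py; python3 ring.py
```

```text
clock 17.525
qpos [-39.72  23.84  26.35 111.76 -14.07  47.46  73.32]
tcp_pos [528.46 142.66  93.9 ]
ee_rot [179.99   0.05 169.06]
ft_force [ 0.38 -0.22 -0.33]
moment [-0.11 -0.09  0.06]
effort [ -0.41 -41.73   4.62 -19.81  -0.17   0.19  -0.3 ]
grip_width 0.3556309394544632
wrist 0:33/150 10:99/179 20:203/251 30:143/154 40:21/84 50:23/34 60:38/49 70:43/60 80:49/67 90:85/67 100:97/68 110:95/67 120:113/61 130:112/178 140:165/195 150:128/165 160:135/150 170:125/162 180:144/155 190:55/138 200:20/117 210:20/186 220:109/141 230:95/124 240:103/128 250:41/93 260:50/66 270:43/60 280:38/53 290:30/40 300:25/68 310:13/116 320:13/175 330:13/148 340:14/132 350:12/131
```

>>> jog_arm(steps=[[0,0,0,0.03],[0,0,0,0.06],[0,0,0,0.09],[0,0,0,0.12],[0,0,0,0.15],[0,0,0,0.18],[0,0,0,0.21],[0,0,0,0.24]])

```text
clock: 18.58
tcp_pos: [527.9, 142.9, 93.7]
ee_rot: [-179.9, 0.1, 126.2]
ft_force: [-1.6, 0.5, 0.3]
grip_width: 0.365
grip_force: 54.0
```

```bash
python3 st.py | grep -v tcp; python3 ring.py
```

```text
clock 18.575
qpos [-47.66  25.63  36.65 112.23 -20.03  48.53  36.  ]
ee_rot [-179.94    0.07  126.22]
ft_force [-1.63  0.53  0.25]
moment [0.2  0.24 2.15]
effort [  3.64 -40.67   9.03 -19.38  -1.13  -0.3   -1.59]
grip_width 0.3649299122634539
wrist 0:20/86 10:28/39 20:39/55 30:42/61 40:47/64 50:82/85 60:93/100 70:94/99 80:127/121 90:207/177 100:190/185 110:126/155 120:146/156 130:146/147 140:127/172 150:82/151 160:22/126 170:21/200 180:47/163 190:92/125 200:83/108 210:62/87 220:47/69 230:45/61 240:34/47 250:25/59 260:15/84 270:20/148 280:14/165 290:14/149 300:16/151 310:16/147 320:13/154 330:13/169 340:11/188 350:17/115
```

The torque has risen to 2.15 N m as a pure couple with almost no net force, which looks like the hard stop. I'll back off straight away and check the press.

>>> jog_arm(steps=[[0,0,0,-0.03],[0,0,0,-0.06],[0,0,0,-0.06]])

```text
clock: 19.0
tcp_pos: [528.2, 142.8, 93.9]
ee_rot: [179.9, -0.0, 136.6]
ft_force: [-0.4, 0.4, 0.6]
grip_width: 0.359
grip_force: 0.0
```

```bash
python3 st.py | grep -v tcp; python3 ring.py
```

```text
clock 19.0
qpos [-45.57  25.05  34.   112.13 -18.59  48.18  45.08]
ee_rot [179.95  -0.02 136.59]
ft_force [-0.36  0.42  0.65]
moment [-0.07  0.04  0.03]
effort [ -0.02 -40.67   5.97 -19.58   0.02   0.07   0.29]
grip_width 0.35888978212735134
wrist 0:11/104 10:20/74 20:28/40 30:37/53 40:43/61 50:58/68 60:80/81 70:99/105 80:99/103 90:128/112 100:209/166 110:170/163 120:118/170 130:135/145 140:128/141 150:127/145 160:21/121 170:19/201 180:53/176 190:109/141 200:92/124 210:99/127 220:75/98 230:47/68 240:43/61 250:34/46 260:24/42 270:25/72 280:16/145 290:15/176 300:14/150 310:15/155 320:13/160 330:12/143 340:11/150 350:13/201
```

>>> jog_arm(steps=[[0,0,-0.03,0],[0,0,-0.09,0],[0,0,-0.131,-0.04],[0,0,-0.131,-0.08],[0,0,-0.131,-0.13],[0,0,-0.131,-0.13],[0,0,-0.131,-0.13]])

```text
clock: 19.92
tcp_pos: [528.0, 142.5, 224.5]
ee_rot: [-180.0, -0.0, 159.8]
ft_force: [-0.1, -0.5, 0.1]
grip_width: 0.361
grip_force: 0.0
```

```bash
python3 st.py | grep -v effort; python3 - <<'E'
from h import *
np.set_printoptions(precision=1,suppress=True)
s=get_state();w=imaging.capture('wrist')[:,:,::-1];sc=imaging.capture('scene')[:,:,::-1]
cv2.imwrite('pics/w6.png',w);cv2.imwrite('pics/s6.png',sc)
w0=cv2.imread('pics/w1.png');s0=cv2.imread('pics/scene0.png')
# scene: base-plate red mask compare
def red(im): 
    h=cv2.cvtColor(im,cv2.COLOR_BGR2HSV);return (((h[...,0]<6)|(h[...,0]>174))&(h[...,1]>170)&(h[...,2]>60)).astype(np.uint8)
for a,b,box in((s0,sc,(slice(195,275),slice(200,300))),(w0,w,(slice(60,260),slice(150,380)))):
    for im in(a,b):
        m=red(im)[box];q=np.argwhere(m);print(len(q),q.mean(0),cv2.minAreaRect(q.astype(np.float32)))
f=lambda im,b,sz:cv2.resize(im[b],sz,interpolation=cv2.INTER_CUBIC)
b1=(slice(130,250),slice(180,340));b2=(slice(180,260),slice(210,285))
cv2.imwrite('pics/cmp.png',np.vstack([np.hstack([f(w0,b1,(400,300)),f(s0,b2,(300,300))]),np.hstack([f(w,b1,(400,300)),f(sc,b2,(300,300))])]))
E
```

```text
clock 19.925
qpos [-47.02  14.86  34.21 105.05  -9.33  62.88  60.39]
tcp_pos [528.01 142.52 224.5 ]
ee_rot [-180.     -0.01  159.82]
ft_force [-0.12 -0.54  0.06]
moment [ 0.02 -0.03 -0.  ]
grip_width 0.36074058594595276
1922 [45.6 47. ] ((40.555389404296875, 45.15692138671875), (66.78590393066406, 53.30668640136719), 70.55996704101562)
1914 [45.8 47.2] ((40.55999755859375, 45.57999801635742), (54.399993896484375, 68.5999984741211), 53.130104064941406)
13585 [101.8 118. ] ((105.30795288085938, 117.81946563720703), (152.25131225585938, 116.7319564819336), 59.620872497558594)
13317 [ 99.5 116.5] ((103.32148742675781, 119.0452880859375), (152.2376251220703, 117.59479522705078), 56.113040924072266)
```

View pics/cmp.png

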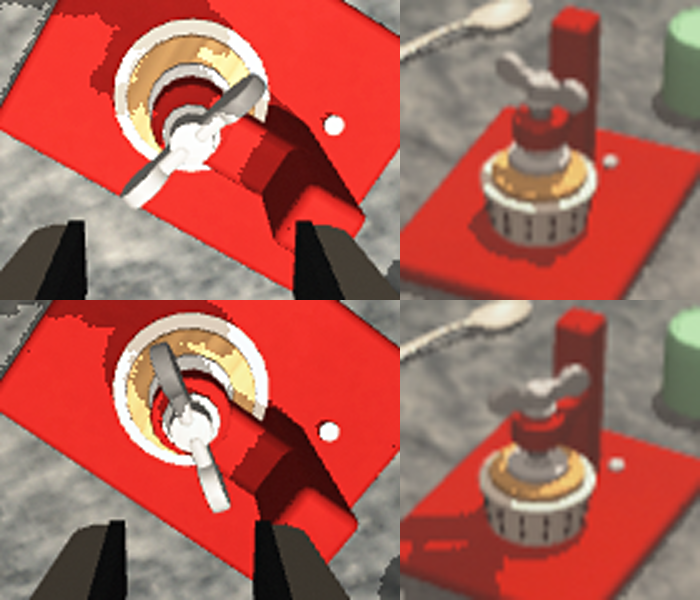

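```bash
python3 - <<'E'
from h import *
import pickle
from scipy.optimize import least_squares
np.set_printoptions(precision=2,suppress=True)
def edge(im,C):
    h=cv2.cvtColor(im,cv2.COLOR_BGR2HSV)
    m=(((h[...,0]<8)|(h[...,0]>172))&(h[...,1]>150)&(h[...,2]>50)).astype(np.uint8)
    m=cv2.morphologyEx(m,cv2.MORPH_CLOSE,np.ones((9,9)))
    n,l,st,ce=cv2.connectedComponentsWithStats(m);k=1+np.argmax(st[1:,4])
    c=max(cv2.findContours((l==k).astype(np.uint8),cv2.RETR_EXTERNAL,cv2.CHAIN_APPROX_NONE)[0],key=len)[:,0]
    return np.array([atz(C,p,22)[:2] for p in c.astype(float)])
def fit(P):
    def res(q,P=P):
        a=q[2];d=P-q[:2];x=d@[np.cos(a),np.sin(a)];y=d@[-np.sin(a),np.cos(a)]
        # signed distance to plate outline
        return np.maximum(np.abs(x-20)-110,np.abs(y)-85)
    r=least_squares(res,[528,143,np.radians(39)],loss='cauchy',f_scale=1.0)
    return r.x[:2],np.degrees(r.x[2]),(np.abs(r.fun)<2).mean()
T=cam('top')
print('top0',fit(edge(cv2.imread('pics/top0.png'),T)))
s1=pickle.load(open('w1.pkl','rb'))
print('w1',fit(edge(cv2.imread('pics/w1.png'),cam('wrist',s1))))
print('w6',fit(edge(cv2.imread('pics/w6.png'),cam('wrist'))))
S=cam('scene');print('s0',fit(edge(cv2.imread('pics/scene0.png'),S)));print('s6',fit(edge(cv2.imread('pics/s6.png'),S)))
E
```

```text
top0 (array([527.38, 142.32]), np.float64(39.27075175016177), np.float64(0.49361702127659574))
w1 (array([529.88, 143.03]), np.float64(39.22922560612201), np.float64(0.4083769633507853))
w6 (array([529.15, 144.15]), np.float64(34.159459582787214), np.float64(0.4988814317673378))
s0 (array([521.94, 131.92]), np.float64(38.31917067459698), np.float64(0.43478260869565216))
s6 (array([521.09, 133.11]), np.float64(33.53955065033253), np.float64(0.46830985915492956))
```

The comparison shows the screw has dropped: the wing hub is now just above the arm boss and the foot is on the lid, with the wings at about 167° in the world frame. The last stroke also twisted the press about 5° clockwise (39.2° to 34.2°), while its origin moved only about 1 mm. I'll check the screw height by projection, then ease the press back with light low pushes on the base edge.

```bash
python3 - <<'E'
from h import *
np.set_printoptions(precision=1,suppress=True)
S=cam('scene')
def tips(ax,ang,z): 
    e=39*np.array([np.cos(np.radians(ang)),np.sin(np.radians(ang)),0]);c=np.array([*ax,z]);return proj(S,[c+e,c-e]).ravel()
print('after seen 233.8,206.7 / 256.8,199.2')
for z in(140,144,148):print(z,tips((521.3,133),167,z))
print('before seen 237.5,198 / 253,205.5')
for z in(140,144,148,152,156):print(z,tips((521.9,131.9),112,z))
E
```

```text
after seen 233.8,206.7 / 256.8,199.2
140 [230.  207.6 257.8 203.8]
144 [230.  206.4 257.9 202.6]
148 [230.  205.2 257.9 201.4]
before seen 237.5,198 / 253,205.5
140 [233.6 200.4 255.5 211.5]
144 [233.6 199.2 255.5 210.3]
148 [233.6 198.  255.6 209.1]
152 [233.6 196.8 255.6 207.8]
156 [233.6 195.6 255.7 206.6]
```

>>> jog_arm(steps=[[-0.005,-0.05,0,-0.05],[-0.01,-0.1,0,-0.1],[-0.015,-0.151,0,-0.15],[-0.015,-0.151,0,-0.2],[-0.015,-0.151,0.05,-0.25],[-0.015,-0.151,0.1,-0.3],[-0.015,-0.151,0.15,-0.3],[-0.015,-0.151,0.19,-0.3],[-0.015,-0.151,0.2,-0.3],[-0.015,-0.151,0.2,-0.3]])

```text
clock: 21.28
tcp_pos: [490.8, -4.5, 24.8]
ee_rot: [-180.0, -0.0, -146.0]
ft_force: [-0.1, -0.6, 0.2]
grip_width: 0.362
grip_force: 0.0
```

```bash
python3 st.py; python3 - <<'E'
from h import *
np.set_printoptions(precision=1,suppress=True)
s=get_state();a=np.radians(s['ee_rot'][2]);t=np.array(s['tcp_pos'])
ex=np.array([np.cos(np.radians(34.2)),np.sin(np.radians(34.2))]);ey=np.array([-ex[1],ex[0]])
d=t[:2]-[528,143.5];print('press frame',d@ex,d@ey)
E
```

```text
clock 21.275
qpos [-25.    26.    26.29 121.46 -19.04  36.46 138.42]
tcp_pos [490.75  -4.54  24.8 ]
ee_rot [-179.99   -0.02 -146.04]
ft_force [-0.15 -0.61  0.22]
moment [0.06 0.04 0.01]
effort [  0.05 -37.91   4.44 -14.94  -0.     0.     0.04]
grip_width 0.3623188903419514
press frame -114.01884830996521 -101.50984578402962
```

>>> jog_arm(steps=[[0,0,0.02,0],[0,0,0.035,0],[0,0,0.04,0],[0,0,0.044,0],[0,0,0.046,0],[0,0,0.046,0]])

```text
clock: 22.02
tcp_pos: [490.7, -4.3, -21.2]
ee_rot: [-180.0, 0.0, -146.0]
ft_force: [-0.3, 0.6, 0.8]
grip_width: 0.36
grip_force: 0.0
```

```bash
python3 st.py;  python3 - <<'E'
from h import *
W=cam('wrist');w=imaging.capture('wrist')
cv2.imwrite('pics/w7.png',w[:,:,::-1])
# finger side-face rows: dark pixels down columns of both fingers; press fit
E
cat >fit.py <<'E'
from h import *
from scipy.optimize import least_squares
def edge(im,C):
    h=cv2.cvtColor(im,cv2.COLOR_RGB2HSV)
    m=(((h[...,0]<8)|(h[...,0]>172))&(h[...,1]>150)&(h[...,2]>50)).astype(np.uint8)
    m=cv2.morphologyEx(m,cv2.MORPH_CLOSE,np.ones((9,9)))
    n,l,st,ce=cv2.connectedComponentsWithStats(m);k=1+np.argmax(st[1:,4])
    c=max(cv2.findContours((l==k).astype(np.uint8),cv2.RETR_EXTERNAL,cv2.CHAIN_APPROX_NONE)[0],key=len)[:,0]
    return np.array([atz(C,p,22)[:2] for p in c.astype(float)])
def fit(n):
    s=get_state();P=edge(imaging.capture(n),cam(n,s))
    def res(q):
        a=q[2];d=P-q[:2];x=d@[np.cos(a),np.sin(a)];y=d@[-np.sin(a),np.cos(a)]
        return np.maximum(np.abs(x-20)-110,np.abs(y)-85)
    r=least_squares(res,[525,140,np.radians(36)],loss='cauchy',f_scale=1.0)
    print(n,r.x[:2],np.degrees(r.x[2]),(np.abs(r.fun)<2).mean())
if __name__=='__main__': fit('scene');fit('top')
E
python3 fit.py
```

```text
clock 22.025
qpos [-22.11  30.89  22.89 122.15 -22.83  30.99 141.65]
tcp_pos [490.67  -4.31 -21.24]
ee_rot [-179.99    0.02 -146.  ]
ft_force [-0.28  0.59  0.82]
moment [ 0.08  0.03 -0.02]
effort [  0.01 -42.16   4.85 -13.12   0.03   0.02   0.01]
grip_width 0.36033595897084264
scene [522.05820542 131.86632708] 33.832175564257604 0.39655172413793105
top [526.63447673 141.42118343] 35.108258251221635 0.504
```

>>> jog_arm(steps=[[-0.005,0,0,0],[-0.01,0,0,0],[-0.012,0,0,0],[-0.014,0,0,0],[-0.016,0,0,0],[-0.017,0,0,0],[-0.018,0,0,0],[-0.018,0,0,0]])

```text
clock: 23.18
tcp_pos: [501.5, 3.4, -21.9]
ee_rot: [179.9, -0.4, -146.1]
ft_force: [-7.3, -5.8, 6.6]
grip_width: 0.359
grip_force: 5.1
```

```bash
python3 st.py | grep -E 'tcp|force|mom|ee'; python3 fit.py
```

```text
tcp_pos [501.48   3.36 -21.93]
ee_rot [ 179.86   -0.38 -146.06]
ft_force [-7.28 -5.77  6.65]
moment [-1.25  1.93  0.26]
scene [521.65427872 131.80308877] 33.79136250433508 0.42342342342342343
top [526.27532679 139.8045523 ] 33.85386389952865 0.49800796812749004
```

>>> jog_arm(steps=[[-0.001,0,0,0],[-0.002,0,0,0],[-0.003,0,0,0],[-0.004,0,0,0],[-0.005,0,0,0],[-0.005,0,0,0]])

```text
clock: 24.02
tcp_pos: [501.6, 3.7, -22.3]
ee_rot: [179.7, -0.8, -146.1]
ft_force: [-15.1, -12.8, 15.8]
grip_width: 0.364
grip_force: 10.1
```

```bash
python3 st.py | grep -E 'tcp|force|mom|ee'; python3 fit.py
```

```text
tcp_pos [501.61   3.67 -22.27]
ee_rot [ 179.71   -0.77 -146.11]
ft_force [-15.11 -12.84  15.78]
moment [-2.51  3.87  0.4 ]
scene [521.631429   131.79390015] 33.788484527506085 0.4423963133640553
top [526.26831249 139.76423139] 33.90607077348101 0.4940239043824701
```

>>> jog_arm(steps=[[0,0,-0.002,0],[0,0,-0.004,0],[-0.001,0,-0.004,0],[-0.002,0,-0.004,0],[-0.003,0,-0.004,0],[-0.003,0,-0.004,0]])

```text
clock: 24.88
tcp_pos: [503.8, 5.0, -20.0]
ee_rot: [179.8, -0.8, -146.1]
ft_force: [-11.9, -12.5, -3.4]
grip_width: 0.363
grip_force: 8.0
```

```bash
python3 st.py | grep -E 'tcp|force|mom|ee'; python3 fit.py
```

```text
tcp_pos [503.8    5.04 -19.96]
ee_rot [ 179.78   -0.85 -146.11]
ft_force [-11.86 -12.46  -3.39]
moment [-2.83  2.69  0.35]
scene [522.78894133 133.61690617] 34.33380305848413 0.43258426966292135
top [527.60341101 140.85910815] 34.53045299285301 0.4959677419354839
```

>>> jog_arm(steps=[[0.01,0,0.003,0],[0.025,0,0.003,0],[0.035,0,-0.03,0],[0.035,0,-0.08,0],[0.035,0,-0.13,0],[0.035,0,-0.18,0],[0.035,0,-0.2,0],[0.035,0,-0.2,0]])

```text
clock: 25.98
tcp_pos: [484.3, -8.9, 184.3]
ee_rot: [-180.0, 0.3, -146.0]
ft_force: [0.1, 0.4, -0.1]
grip_width: 0.354
grip_force: 0.0
```

```bash
python3 st.py; python3 fit.py; python3 - <<'E'
from h import *
np.set_printoptions(precision=1,suppress=True)
st=dict(tcp_pos=np.array([528.01,142.52,224.5]),ee_rot=np.array([-180,-.01,159.82]))
W=cam('wrist',st)
for z in(146,152):
    a,b=atz(W,(242.8,148),z),atz(W,(267.2,214),z);d=b-a;print(a,b,(a+b)/2,np.linalg.norm(d),np.degrees(np.arctan2(d[1],d[0])))
imaging_s=imaging.capture('wrist');cv2.imwrite('pics/w8.png',imaging_s[:,:,::-1])
E
```

```text
clock 25.975
qpos [-32.69  10.1   33.73 115.84  -6.93  55.66 128.56]
tcp_pos [484.27  -8.91 184.32]
ee_rot [-179.95    0.29 -145.96]
ft_force [ 0.11  0.43 -0.12]
moment [0.07 0.04 0.01]
effort [  0.   -30.31   2.76 -23.74   0.14   0.17  -0.07]
grip_width 0.3538008705525957
scene [522.55501365 133.92408432] 33.811688778570385 0.5384615384615384
top [528.22024836 142.67986852] 35.78485671353758 0.48582995951417
[488.9 143.6 146. ] [564.2 143.  146. ] [526.6 143.3 146. ] 75.25248370664103 -0.4940489513135626
[488.2 144.2 152. ] [561.9 143.5 152. ] [525.  143.8 152. ] 73.68278230884515 -0.4940489513135471
```

>>> jog_arm(steps=[[-0.04,0.036,0,0],[-0.08,0.072,0,0],[-0.08,0.072,0,0],[-0.08,0.072,0.03,0],[-0.08,0.072,0.06,0],[-0.08,0.072,0.08,0],[-0.08,0.072,0.091,0],[-0.08,0.072,0.091,0]])

```text
clock: 27.12
tcp_pos: [508.4, 94.1, 90.7]
ee_rot: [180.0, -0.1, -146.1]
ft_force: [-0.9, 1.2, 0.3]
grip_width: 0.36
grip_force: 0.0
```

>>> jog_arm(steps=[[-0.002,0.003,0,0],[-0.004,0.006,0,0],[-0.0045,0.0065,0,0],[-0.0045,0.0065,0,0]])

```text
clock: 27.62
tcp_pos: [509.3, 103.2, 91.9]
ee_rot: [-180.0, 0.0, -146.0]
ft_force: [-0.3, 0.2, -0.2]
grip_width: 0.359
grip_force: 0.0
```

>>> jog_arm(steps=[[-0.001,0.0017,0,0],[-0.0017,0.0025,0,0],[-0.0017,0.0025,0,0]])

```text
clock: 28.0
tcp_pos: [509.2, 106.1, 91.6]
ee_rot: [-180.0, -0.0, -146.0]
ft_force: [-0.1, 0.1, 1.1]
grip_width: 0.36
grip_force: 0.0
```

>>> jog_arm(steps=[[-0.001,0.0017,0,0],[-0.0017,0.0025,0,0],[-0.0017,0.0025,0,0]])

```text
clock: 28.38
tcp_pos: [509.2, 109.1, 91.6]
ee_rot: [-180.0, -0.0, -146.0]
ft_force: [-0.4, -0.1, -0.6]
grip_width: 0.361
grip_force: 0.0
```

>>> jog_arm(steps=[[-0.001,0.0017,0,0],[-0.0022,0.0033,0,0],[-0.0022,0.0033,0,0]])

```text
clock: 28.75
tcp_pos: [509.1, 110.8, 91.5]
ee_rot: [-179.9, -0.1, -146.1]
ft_force: [0.5, -6.3, 0.2]
grip_width: 0.359
grip_force: 3.0
```

>>> jog_arm(steps=[[-0.001,0.0017,0,0],[-0.0017,0.0025,0,0],[-0.0017,0.0025,0,0]])

```text
clock: 29.12
tcp_pos: [509.0, 111.6, 91.5]
ee_rot: [-179.8, -0.2, -146.1]
ft_force: [0.0, -10.5, 3.5]
grip_width: 0.361
grip_force: 5.4
```

>>> jog_arm(steps=[[-0.001,0.0017,0,0],[-0.0017,0.0025,0,0],[-0.0017,0.0025,0,0]])

```text
clock: 29.5
tcp_pos: [509.0, 112.4, 91.5]
ee_rot: [-179.7, -0.3, -146.2]
ft_force: [-0.8, -14.4, 4.2]
grip_width: 0.361
grip_force: 7.9
```

```bash
python3 st.py | grep -E 'clock|tcp|force|mom|ee'; python3 ring.py
```

```text
clock 29.5
tcp_pos [508.98 112.4   91.54]
ee_rot [-179.71   -0.29 -146.2 ]
ft_force [ -0.76 -14.36   4.23]
moment [-3.28  0.41  0.2 ]
wrist 0:11/160 10:141/97 20:210/92 30:208/93 40:209/93 50:211/92 60:65/145 70:36/94 80:27/63 90:51/87 100:50/107 110:52/92 120:46/65 130:48/53 140:88/70 150:44/45 160:40/57 170:59/82 180:49/74 190:43/56 200:21/25 210:20/43 220:92/163 230:107/160 240:141/190 250:104/240 260:203/250 270:182/250 280:170/225 290:181/224 300:12/43 310:20/70 320:21/86 330:20/89 340:17/119 350:16/160
```

At 14 N a fingertip on the open side can't turn the wing, where 1 to 1.5 N would turn a loose one, so the screw is home. I'll retreat.

>>> jog_arm(steps=[[0.006,-0.009,0,0],[0.011,-0.016,0,0],[0.011,-0.016,-0.03,0],[0.011,-0.016,-0.08,0],[0.03,-0.05,-0.13,0],[0.06,-0.09,-0.16,0],[0.06,-0.09,-0.16,0],[0.06,-0.09,-0.16,0]])

```text
clock: 30.55
tcp_pos: [509.5, 12.0, 251.3]
ee_rot: [179.9, 0.0, -145.9]
ft_force: [0.6, 0.5, 0.5]
grip_width: 0.364
grip_force: 0.0
```

```bash
python3 st.py | grep -E 'clock|tcp|force|mom|ee'; python3 fit.py
```

```text
clock 30.55
tcp_pos [509.53  12.02 251.3 ]
ee_rot [ 179.94    0.03 -145.94]
ft_force [0.58 0.51 0.53]
moment [ 0.08  0.05 -0.03]
scene [522.67519841 133.86829547] 33.71715497221838 0.4791666666666667
top [528.27982742 142.71225323] 35.889489819134944 0.46153846153846156
```

```bash
python3 -c "
from workcell import manip
print(manip.finish_job())"
```

```text
the job is handed in; nothing more can be done
None
```

The screw is home: a wing no longer turns under 14 N, and the foot looks seated on the lid. But my last stroke hit the stop too hard (about 54 N on the finger pads) and twisted the press about 4–5° clockwise. Pushing its base barely turned it back, so I handed it in still twisted and 1–2 mm off its place, with the other things on the worktop not touched.

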